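# Set the locating pin in the engraving rail

## Robot

A 7-joint arm with a two-finger parallel gripper is mounted at the origin on the work surface. World frame = base frame: x ahead of the robot, y to its left, z up, the work surface at z = 0. Lengths are in m, angles in rad, forces in N, time in s.
With the tool pointing down it reaches from about 0.425 to 0.925 m from the base axis. Payload 6.8 kg.
Tool frame: the origin (TCP) lies at the very end of the fingers, on their centre line; the grasp point (between the pads) lies 19 mm behind it; z points along the fingers, y is the line along which they close (so a half turn about z gives the same grasp; the last joint's range is limited). The gripper opens to 85 mm and grips with 20 to 120 N. Pads are 22 mm wide; open, the fingers measure 114 mm over their backs; the gripper's body (76 mm by 85 mm) begins 54 mm behind the grasp point. The pads swing forward as they close: fully open they stand 13 mm farther back than shut.
Start: joints at [-1.382, 0.477, 0.022, 1.555, -0.011, 1.109, -0.083], TCP at [0.197, 0.646, 0.231] pointing down, gripper open.
Joint ranges: [-2.96, 2.96], [-0.34, 2.1], [-1.41, 1.46], [0.24, 2.44], [-1.37, 4.51], [0.17, 1.92], [-2.96, 2.96]. Speed limits (rad/s): [2.39, 2.39, 3.14, 3.14, 3.14, 3.14, 3.14].

## Interface

Orientations are given as a unit quaternion [w, x, y, z].
In Python, from station import get_obs, read_camera, hand_in gives the robot as it stands.
- The arm moves only by the tool arm_command, never from a script. Its argument "commands" is one flat list of numbers, 7 for each row, row after row: the shift along the tool's x, y, z in m, then the turn, a rotation vector about the tool's x, y, z in degrees, then the opening, from 0 (shut) to 1 (fully open). In form: [tx, ty, tz, rx, ry, rz, fingers, tx, ty, tz, rx, ry, rz, fingers, ...]. A call has 1 to 8 rows; each row is the pose to reach, as a shift and turn from the pose commanded when the call began, along the tool's axes at that moment; what a row does not reach only later rows make up. A row lasts 1/10 s, in which the tool goes at most 50 mm and 8.59 degrees, less where a joint would pass 70% of its speed; a pose out of reach is approached as far as the arm can. A call with a gripper value outside its range is refused whole. The fingers move at their own pace and stop on an object; "force" is the grip in N (left out, the last holds). Time passes only in rows, so rows that repeat a pose let the fingers close. It gives the time, the measured TCP pose, the force, the opening and the grip force at its end, in the units of the state.
- get_obs(): the state, without advancing time (a new reading comes with each control period).
- read_camera(name): name is "scene" or "top" or "wrist"; returns a dict with "img" (384x512x3 uint8, red, green, blue), "camera_matrix" (3x3 intrinsics, pixels), "k1" (the pictures are not rectified: a ray, as slopes to the right and down, at radius r is drawn at 1 + k1 r^2 times it, then the intrinsics apply), "pose" (4x4, takes a point from camera to world coordinates). Camera axes: x right, y down, z forward; pixel columns grow to the right and rows downward; lengths in m; the calibration is good to about 2 mm. A picture is of the moment at which its call begins. There is no depth.
- hand_in(): hands the job in; it is judged then, once.
The state is a dict: "t": time; "q": joint angles; "joint_vel": joint speeds; "joint_torque": joint torques, N m; "eef_pos": TCP position; "tool_rot": TCP orientation; "contact_force": force on the tool from outside, world axes, zero at the start; "torque": the same for the moment, N m; "gripper_width": opening from 0.0 (shut) to 1.0 (fully open); "grasp_force": force on a finger pad.
Only numpy, scipy, OpenCV 4.12 (cv2) and the standard library are available. Lean on these libraries where they do the work, as an engineer would, in place of code of your own. Each camera call takes 0.05 s, during which the arm holds its last target. There are 200 camera calls.

## Task

Take the red-handled locating pin out of its wooden holder and lower its foot into the rail's channel at the green-painted end. Without lifting it out, slide it gently along the channel, feeling for the hidden index notch in the channel's floor, until it drops in; leave it standing upright there with its collar flat down on the rail. Do not press or ram it hard, and leave the plaque, the vase and the screw box alone.

Things in the scene. Friction and masses are not known exactly. Their poses are not given: they have to be found in the camera images.
- pin_grip (a point): Centre of the locating pin's upright red square handle: 22 x 22 mm across, 46 mm tall (23 mm above and below this point); x and y axes square to its faces, z up. Pin mass about 0.15 kg. It starts in the holder, its collar resting on the holder's top.
- pin_tip (a point): Lower end of the pin's steel foot, 53 mm straight below pin_grip; z up along the pin. Foot: round, 10 mm diameter, 25 mm long, tapering to 6 mm over its last 4 mm. Above it, under the handle, a round steel collar, 36 mm diameter, 5 mm thick.
- holder: Wooden holder block, 80 x 80 x 45 mm, fixed; origin under its centre. A 13 mm hole, 35 mm deep, in the middle of its top holds the pin.
- rail: Fixed rigid aluminium rail, 106 x 320 mm (x, y), its top 45 mm above the table; origin under its centre at table height, z up. In its top an open channel runs along its y axis at x = 0, from y = -75 to +75 mm, 14 mm wide, with a black floor 14 mm below the rail's top. The top beside the channel is painted green at its +y end (y = 45 to 75 mm).
- plaque: Black plaque blank, 100 x 150 x 15 mm, loose, lying on the table on the rail's far side; origin under its centre.
- vase: Brass cup-shaped vase, 64 mm diameter, 100 mm tall, loose, standing on the table; origin under its centre.
- screwbox: Blue plastic screw box, 90 x 120 x 40 mm, loose, open-topped; origin under its centre.
- channel (a point): Middle of the channel's mouth, at rail-top height (rail x = y = 0); axes as the rail's. One notch lies across the black floor, place not measured, different each time: centre at y = -55 to +25 mm, 16 mm long along y, 12 mm deep below the floor. Only there does the collar come down on the rail's top (tip 25 mm below this height); elsewhere it stays 11 mm above it.

How it is judged:
On the way:
1. the pin's foot is in the channel (tip at least 9 mm below the rail's top) at the green-painted end (z of pin_tip in the frame of rail below 0.036 m and y of pin_tip in the frame of rail between 0.04 and 0.076 m and x of pin_tip in the frame of rail between -0.008 and 0.008 m), for 0.1 s.
At the end, for the whole second after the job is handed in: The pin stands released in the notch: its tip within the channel (8 mm either side of its middle line, y between -70 and +40 mm along the rail) and less than 22.5 mm above the table (collar down on the rail within 2.5 mm), leaning less than 0.08 rad (z of pin_tip in the frame of rail below 0.0225 m and x of pin_tip in the frame of rail between -0.008 and 0.008 m and y of pin_tip in the frame of rail between -0.07 and 0.04 m and angle between pin_tip's own z axis and vertical below 0.08 rad); the robot touches nothing.
It fails at once if the pin is pressed or rammed against the rail with more than 45 N while its collar is still up off the rail, or with more than 80 N once it is down ((contact force between pin and rail above 45 N and z of pin_tip in the frame of rail above 0.0225 m) or contact force between pin and rail above 80 N).
It fails at once if the pin's foot is out of the channel (tip less than 5 mm below the rail's top, up to 25 mm above it) over the channel beyond the green-painted end (z of pin_tip in the frame of rail between 0.04 and 0.07 m and x of pin_tip in the frame of rail between -0.012 and 0.012 m and y of pin_tip in the frame of rail between -0.075 and 0.035 m).
It fails at once if the plaque, the vase or the screw box is moved by more than 20 mm (distance of any of plaque, vase, screwbox from where it was at the start of the episode above 0.02 m).
It also fails if it takes over 72 s, if anything falls off the work surface, if the arm or the gripper's body presses on something with over 40 N, if the wrist force passes 120 N, or if a joint passes its speed limit or range.

## Working session

There is one attempt and no reset: what is moved stays moved. The work goes in short steps, Python scripts to look and compute and a tool call to move; the robot and the scene stay as the last step left them, time stands still between calls to the robot, and variables do not carry over. Pictures are saved under pics/ and viewed, at most 10 in all, crops included, and the job is handed in when it is done.

Besides the shell and the picture viewer there is one more tool, called after "Emit:" as name(argument=value, ...) on one line, values as JSON. arm_command: Moves the arm, as the interface text tells. Its arguments: {"type":"object","properties":{"commands":{"type":"array","items":{"type":"number"}},"force":{"type":"number"}},"required":["commands"]}

```bash
mkdir -p pics
cat > h.py <<'E'
import numpy as np, cv2
from station import get_obs, read_camera
def ray(c,u,v):
    K=c["camera_matrix"];k1=c["k1"];d=np.array([(u-K[0][2])/K[0][0],(v-K[1][2])/K[1][1]])
    s=d.copy()
    for _ in range(20): s=d/(1+k1*(s@s))
    P=np.array(c["pose"]);return P[:3,3],P[:3,:3]@np.array([s[0],s[1],1])
def onz(c,u,v,z):
    o,r=ray(c,u,v);return o+r*(z-o[2])/r[2]
E
python3 - <<'E'
from h import *
import pickle
o=get_obs();print({k:np.round(v,3) for k,v in o.items()})
ims=[]
for n in("scene","top"):
    c=read_camera(n);pickle.dump(c,open(n+".pkl","wb"));cv2.imwrite(f"pics/{n}0.png",c["img"][:,:,::-1]);print(n,np.round(c["pose"],3).tolist(),c["k1"],np.array(c["camera_matrix"]).tolist())
E
```

```text
{'t': np.float64(0.0), 'q': array([-1.382,  0.478,  0.022,  1.556, -0.012,  1.109, -0.083]), 'joint_vel': array([ 0.   , -0.002,  0.001, -0.   , -0.001, -0.   ,  0.   ]), 'joint_torque': array([-1.0000e-03, -5.9644e+01,  1.6080e+00, -2.8120e+01,  1.3000e-02,
        9.0000e-03, -0.0000e+00]), 'eef_pos': array([0.197, 0.645, 0.23 ]), 'tool_rot': array([-0.   ,  0.148,  0.989, -0.001]), 'contact_force': array([0.022, 0.077, 0.118]), 'torque': array([0.03 , 0.025, 0.015]), 'grasp_force': np.float64(0.0), 'gripper_width': np.float64(0.999)}
scene [[-0.553, 0.604, -0.573, 1.118], [0.833, 0.403, -0.379, 0.34], [0.002, -0.687, -0.726, 0.795], [0.0, 0.0, 0.0, 1.0]] -0.1364096937171669 [[418.85082684991204, 0.0, 252.49692845861398], [0.0, 418.85082684991204, 189.8846265978506], [0.0, 0.0, 1.0]]
top [[-0.016, -0.978, 0.207, 0.349], [-1.0, 0.016, -0.0, -0.024], [-0.003, -0.207, -0.978, 0.975], [0.0, 0.0, 0.0, 1.0]] 0.02305523885648948 [[358.32514886473274, 0.0, 259.8375560082169], [0.0, 358.32514886473274, 186.34305256865372], [0.0, 0.0, 1.0]]
```

View pics/scene0.png

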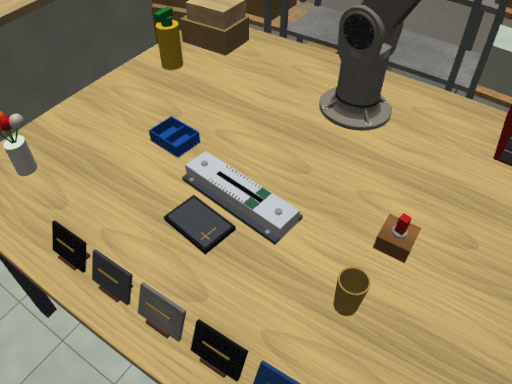

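View pics/top0.png

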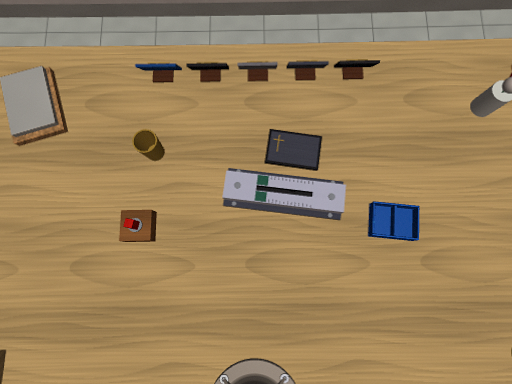

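The scene view shows the pin at (403,223) and the rail with its green end at (255,200). In the top view the pin is at (132,224) and the rail centre at (284,193), with the green end on its left at (261,188).

Run:
```python
from h import *
import pickle
for n in("scene","top"):
    c=pickle.load(open(n+".pkl","rb"));im=c["img"].astype(int);R,G,B=im[...,0],im[...,1],im[...,2]
    def blobs(m,lo,hi,roi):
        x0,y0,x1,y1=roi;mm=np.zeros(m.shape,np.uint8);mm[y0:y1,x0:x1]=m[y0:y1,x0:x1]
        k,l,s,ce=cv2.connectedComponentsWithStats(mm)
        return [(i,s[i].tolist(),ce[i],l==i) for i in range(1,k) if lo<s[i,4]<hi]
    roi=(380,200,430,250) if n=="scene" else (110,200,170,250)
    for i,s,ce,_ in blobs((R>110)&(G<60)&(B<60),5,900,roi): print(n,"red",s,ce.round(1),onz(c,*ce,.073).round(4),onz(c,*ce,.096).round(4))
    # bright red top face
    b=blobs((R>210)&(G<60)&(B<60),5,900,roi)
    for i,s,ce,_ in b: print(n,"bright",s,ce.round(1),onz(c,*ce,.096).round(4))
    roi=(180,150,305,240) if n=="scene" else (220,165,350,220)
    for i,s,ce,_ in blobs((G>R+25)&(G>B+5),8,900,roi): print(n,"green",s,ce.round(1),onz(c,*ce,.045).round(4))
    m=(R<45)&(G<45)&(B<45)
    for i,s,ce,l in blobs(m,40,900,roi):
        y,x=np.nonzero(l);r=cv2.minAreaRect(np.c_[x,y].astype(np.float32));bx=cv2.boxPoints(r)
        print(n,"black",s,ce.round(1),[onz(c,*p,.045).round(4).tolist() for p in bx])
    m=(abs(R-B)<40)&(R>130)
    for i,s,ce,l in blobs(m,500,9000,roi):
        y,x=np.nonzero(l);r=cv2.minAreaRect(np.c_[x,y].astype(np.float32));bx=cv2.boxPoints(r)
        print(n,"railtop",s,ce.round(1),[onz(c,*p,.045).round(4).tolist() for p in bx])
```

```text
scene red [399, 214, 12, 9, 65] [404.8 218. ] [0.4294 0.3004 0.073 ] [0.4513 0.3016 0.096 ]
scene green [256, 188, 15, 11, 90] [262.9 192.9] [ 0.5202 -0.0246  0.045 ]
scene green [244, 197, 15, 12, 100] [251.1 202.6] [ 0.5629 -0.031   0.045 ]
scene black [218, 172, 45, 30, 168] [240.1 186.7] [[0.5286, -0.1574, 0.045], [0.5177, -0.1597, 0.045], [0.5384, -0.0156, 0.045], [0.5485, -0.0143, 0.045]]
scene black [183, 178, 88, 62, 149] [227.5 210. ] [[0.5936, -0.2206, 0.045], [0.5886, -0.2217, 0.045], [0.6289, 0.0641, 0.045], [0.6332, 0.0643, 0.045]]
scene black [207, 206, 28, 34, 126] [224.6 229.2] [[0.6302, -0.1124, 0.045], [0.5893, -0.0804, 0.045], [0.6633, -0.0038, 0.045], [0.7007, -0.0343, 0.045]]
scene black [180, 228, 15, 12, 65] [185.8 234.4] [[0.7258, -0.1221, 0.045], [0.7158, -0.123, 0.045], [0.7235, -0.0766, 0.045], [0.7332, -0.076, 0.045]]
scene railtop [185, 151, 77, 53, 1452] [222.2 175.3] [[0.5493, -0.2485, 0.045], [0.4635, -0.2707, 0.045], [0.5026, -0.0398, 0.045], [0.5785, -0.0301, 0.045]]
scene railtop [253, 187, 47, 42, 876] [275.6 210. ] [[0.5817, -0.0243, 0.045], [0.50
[... 216 characters left out ...]
 -0.031   0.045 ]
top green [255, 191, 11, 10, 94] [260.3 195.9] [ 0.5207 -0.0248  0.045 ]
top black [283, 165, 35, 5, 84] [303.4 166.5] [[0.6039, -0.087, 0.045], [0.6023, -0.1782, 0.045], [0.5913, -0.1776, 0.045], [0.5928, -0.0867, 0.045]]
top black [257, 186, 55, 10, 218] [284.1 190.3] [[0.5394, -0.0153, 0.045], [0.5498, -0.0167, 0.045], [0.5299, -0.1599, 0.045], [0.5195, -0.1582, 0.045]]
top railtop [222, 170, 38, 32, 851] [239.7 185.5] [[0.5192, 0.0769, 0.045], [0.5944, 0.0685, 0.045], [0.5805, -0.0309, 0.045], [0.5057, -0.0209, 0.045]]
top railtop [263, 176, 83, 36, 1833] [307.9 193.7] [[0.5041, -0.0316, 0.045], [0.5799, -0.042, 0.045], [0.5499, -0.254, 0.045], [0.4751, -0.2402, 0.045]]
```

Emit:
arm_command(commands=[-0.3427,-0.2548,0.02,0,0,0,1,-0.3427,-0.2548,0.02,0,0,0,1,-0.3427,-0.2548,0.02,0,0,0,1,-0.3427,-0.2548,0.02,0,0,0,1,-0.3427,-0.2548,0.02,0,0,0,1,-0.3427,-0.2548,0.02,0,0,0,1,-0.3427,-0.2548,0.02,0,0,0,1,-0.3427,-0.2548,0.02,0,0,0,1])

```text
t: 0.9
eef_pos: [0.435, 0.3218, 0.2124]
tool_rot: [-0.0, 0.148, 0.989, -0.0]
contact_force: [0.5, 0.9, -0.8]
gripper_width: 1.002
grasp_force: 0.0
```

Emit:
arm_command(commands=[0,0,0,0,0,0,1,0,0,0,0,0,0,1,0,0,0,0,0,0,1])

```text
t: 1.2
eef_pos: [0.4335, 0.3248, 0.2124]
tool_rot: [-0.0, 0.147, 0.989, 0.0]
contact_force: [-0.8, 0.2, 0.5]
gripper_width: 0.998
grasp_force: 0.0
```

Run:
```python
from h import *
import pickle
o=get_obs();print(o["t"],o["eef_pos"].round(4),o["tool_rot"].round(4))
c=read_camera("wrist");pickle.dump(c,open("w1.pkl","wb"));cv2.imwrite("pics/w1.png",c["img"][:,:,::-1]);print(np.round(c["pose"],3).tolist())
```

```text
1.2 [0.4335 0.3248 0.2124] [-3.000e-04  1.471e-01  9.891e-01  1.000e-04]
[[0.291, 0.916, 0.275, 0.363], [0.957, -0.279, -0.083, 0.345], [0.001, 0.287, -0.958, 0.355], [0.0, 0.0, 0.0, 1.0]]
```

View pics/w1.png

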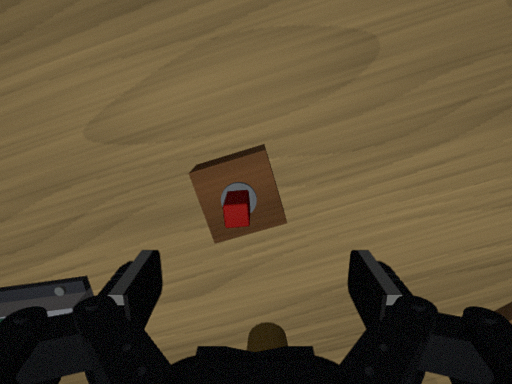

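The wrist view shows the red handle at about (237,209), nearly aligned with the image axes, and the steel collar around (238,200).

Run:
```python
from h import *
import pickle
c=pickle.load(open("w1.pkl","rb"));im=c["img"].astype(int);R,G,B=im[...,0],im[...,1],im[...,2]
m=(R>100)&(G<50)&(B<50)
for r in range(188,230,4): 
    x=np.nonzero(m[r])[0]; print(r,x.min() if len(x) else 0,x.max() if len(x) else 0,int(R[r,237]))
m2=m&(R>(R[m].min()+R[m].max())/2);print(np.histogram(R[m],8))
for t in(m,m2):
    y,x=np.nonzero(t);r=cv2.minAreaRect(np.c_[x,y].astype(np.float32));p=[onz(c,*q,.096) for q in cv2.boxPoints(r)]
    p=np.array(p);print(r,p.round(4).tolist(),p.mean(0).round(4),[np.degrees(np.arctan2(*(p[(i+1)%4]-p[i])[[1,0]])).round(1) for i in range(2)],[np.linalg.norm(p[(i+1)%4]-p[i]).round(4) for i in range(2)])
R_=np.array(c["pose"])[:3,:3]
m=(abs(R-B)<30)&(R>60);m[:170]=0;m[225:]=0;m[:,:215]=0;m[:,262:]=0
y,x=np.nonzero(m);print("collar",x.min(),x.max(),y.min(),onz(c,(x.min()+x.max())/2,200,.05))
```

```text
188 0 0 94
192 0 0 56
196 0 0 58
200 0 0 52
204 238 246 99
208 223 246 128
212 224 247 129
216 224 247 130
220 225 248 129
224 225 248 126
228 0 0 75
(array([ 21,  20,  14,  17,  20, 153, 233,  56]), array([101.   , 105.375, 109.75 , 114.125, 118.5  , 122.875, 127.25 ,
       131.625, 136.   ]))
((235.53465270996094, 215.34652709960938), (22.885854721069336, 23.88089370727539), 84.2894058227539) [[0.4381, 0.2936, 0.096], [0.442, 0.3137, 0.096], [0.4626, 0.3094, 0.096], [0.4586, 0.2888, 0.096]] [0.4503 0.3014 0.096 ] [np.float64(79.1), np.float64(-11.9)] [np.float64(0.0205), np.float64(0.021)]
((235.5137939453125, 215.16552734375), (21.342689514160156, 22.09010124206543), 85.2363510131836) [[0.4387, 0.2944, 0.096], [0.4426, 0.313, 0.096], [0.4617, 0.3086, 0.096], [0.4577, 0.2897, 0.096]] [0.4502 0.3014 0.096 ] [np.float64(78.1), np.float64(-12.8)] [np.float64(0.0189), np.float64(0.0196)]
collar 221 256 182 [0.45091681 0.3016081  0.05      ]
```

Emit:
arm_command(commands=[-0.0231,-0.0174,0.04,0,0,-5.5,1,-0.0231,-0.0174,0.04,0,0,-5.5,1,-0.0231,-0.0174,0.08,0,0,-5.5,1,-0.0231,-0.0174,0.115,0,0,-5.5,1,-0.0231,-0.0174,0.135,0,0,-5.5,1,-0.0231,-0.0174,0.153,0,0,-5.5,1,-0.0231,-0.0174,0.153,0,0,-5.5,1,-0.0231,-0.0174,0.153,0,0,-5.5,1])

```text
t: 2.05
eef_pos: [0.4508, 0.3014, 0.0599]
tool_rot: [-0.0, 0.1, 0.995, 0.0]
contact_force: [-0.3, -0.1, -0.5]
gripper_width: 0.999
grasp_force: 0.0
```

Emit:
arm_command(commands=[0,0,0,0,0,0,0.1,0,0,0,0,0,0,0.1,0,0,0,0,0,0,0.1,0,0,0,0,0,0,0.1,0,0,0,0,0,0,0.1,0,0,0,0,0,0,0.1,0,0,0,0,0,0,0.1,0,0,0,0,0,0,0.1], force=35)

```text
t: 2.85
eef_pos: [0.4516, 0.3007, 0.0601]
tool_rot: [0.0, 0.1, 0.995, 0.0]
contact_force: [-0.5, -0.5, 5.8]
gripper_width: 0.254
grasp_force: 35.1
```

Emit:
arm_command(commands=[0,0,-0.01,0,0,0,0.1,0,0,-0.025,0,0,0,0.1,0,0,-0.045,0,0,0,0.1,0,0,-0.08,0,0,0,0.1,0,0,-0.1,0,0,0,0.1,0,0,-0.1,0,0,0,0.1,0,0,-0.1,0,0,0,0.1])

```text
t: 3.55
eef_pos: [0.4509, 0.2999, 0.1593]
tool_rot: [-0.0, 0.1, 0.995, -0.0]
contact_force: [-0.1, -0.6, -1.7]
gripper_width: 0.257
grasp_force: 35.6
```

Run:
```python
from h import *
import pickle
o=get_obs();print(o["t"],o["eef_pos"].round(4),o["tool_rot"].round(4),o["contact_force"].round(1))
c=read_camera("wrist");cv2.imwrite("pics/w2.png",c["img"][:,:,::-1]);c=read_camera("scene")["img"][140:280,330:470,::-1];cv2.imwrite("pics/s2.png",cv2.resize(c,None,fx=4,fy=4))
```

```text
3.55 [0.4509 0.2999 0.1593] [-2.000e-04  1.003e-01  9.950e-01 -2.000e-04] [-0.1 -0.6 -1.7]
```

View pics/s2.png

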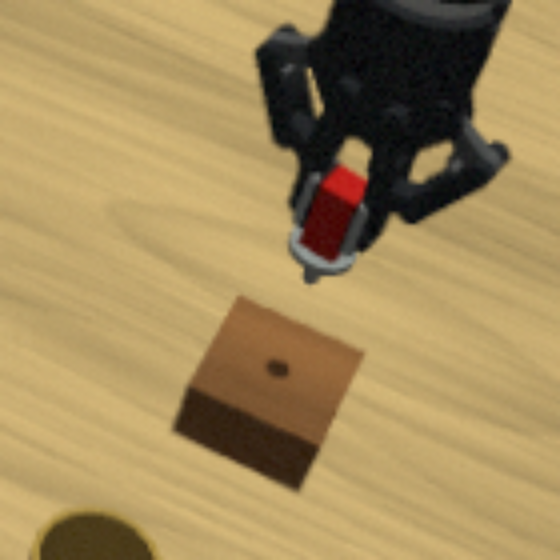

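The pin is held upright and out of the holder, whose hole is empty.

Emit:
arm_command(commands=[-0.02,-0.04,0,0,0,0,0.1,-0.04,-0.08,0,0,0,0,0.1,-0.06,-0.12,0,0,0,-1,0.1,-0.08,-0.16,0,0,0,-2,0.1,-0.1,-0.2,0,0,0,-3,0.1,-0.12,-0.24,0,0,0,-3.5,0.1,-0.14,-0.28,0,0,0,-3.5,0.1,-0.1552,-0.3069,0.01,0,0,-3.5,0.1])

```text
t: 4.45
eef_pos: [0.5423, -0.0353, 0.1492]
tool_rot: [0.0, 0.071, 0.997, -0.001]
contact_force: [0.2, -0.5, -0.4]
gripper_width: 0.25
grasp_force: 35.5
```

Emit:
arm_command(commands=[0,0,0.01,0,0,0,0.1,0,0,0.025,0,0,0,0.1,0,0,0.025,0,0,0,0.1,0,0,0.025,0,0,0,0.1])

```text
t: 4.85
eef_pos: [0.5413, -0.0306, 0.1237]
tool_rot: [-0.001, 0.069, 0.998, -0.0]
contact_force: [0.5, 0.4, -2.0]
gripper_width: 0.255
grasp_force: 35.5
```

Run:
```python
from h import *
import pickle
o=get_obs();print(o["t"],o["eef_pos"].round(4),o["tool_rot"].round(4),o["contact_force"].round(1))
for n in("wrist","scene","top"): c=read_camera(n);pickle.dump(c,open(n+"3.pkl","wb"));cv2.imwrite(f"pics/{n}3.png",c["img"][:,:,::-1])
```

```text
4.85 [ 0.5413 -0.0306  0.1237] [-1.300e-03  6.930e-02  9.976e-01 -1.000e-04] [ 0.5  0.4 -2. ]
```

View pics/wrist3.png

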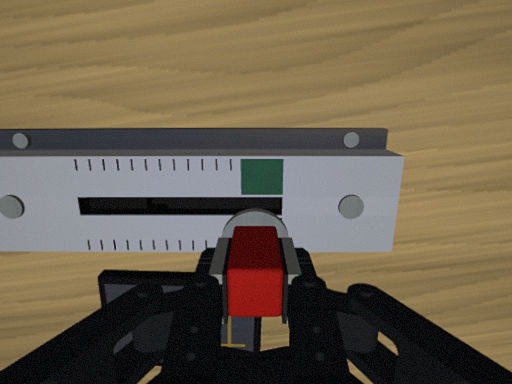

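The wrist view shows the channel mouth across cols 79–282 and rows 197–214, with the green patch at (262,177). The collar's front arc spans cols 222–287 at about row 230.

Run:
```python
from h import *
import pickle
c=pickle.load(open("wrist3.pkl","rb"));g=cv2.cvtColor(c["img"],cv2.COLOR_RGB2GRAY).astype(int)
O=np.array([.534,-.0872]);u=np.array([.138,.9904]);x=np.array([.9904,-.138])
def rl(a,b,z=.045):
    p=onz(c,a,b,z)[:2]-O;return (p@x*1e3).round(1),(p@u*1e3).round(1)
for col in(95,130,165,200): 
    s=g[150:255,col];d=np.diff(s);dn=150+np.argmin(d[30:70])+30.5;up=150+np.argmax(d[30:80])+30.5
    print(col,dn,up,rl(col,dn),rl(col,up), s[42:70].tolist() if col==130 else "")
r=g[205];d=np.diff(r);print("ends",[ (i,d[i],rl(i+.5,205)) for i in np.nonzero(abs(d)>25)[0] if 60<i<300])
print("railtop edges col 130, 320",[(np.argmax(np.diff(g[135:165,k]))+135,rl(k,np.argmax(np.diff(g[135:165,k]))+135.5)) for k in(130,320)],[(k,rl(k,251)) for k in(130,)],"end",rl(402,152),rl(392,251))
print("collar L/R",rl(222,232,.1087),rl(287.5,232,.1087),"front row",[rl(255,v,.1137) for v in(208,209,210)])
o=get_obs();print("tcp",(o["eef_pos"][:2]-O)@x,(o["eef_pos"][:2]-O)@u)
for n in("scene","top"):
    c=pickle.load(open(n+"3.pkl","rb"));im=c["img"].astype(int);m=((im[...,0]>90)&(im[...,1]<50)&(im[...,2]<50)).astype(np.uint8)
    m[:, :200]=0;m[250:]=0;m[:,330:]=0
    k,l,s,ce=cv2.connectedComponentsWithStats(m);i=1+np.argmax(s[1:,4]) if k>1 else 0;print(n,s[i],onz(c,*ce[i],.137) if k>1 else "")
```

```text
95 196.5 214.5 (np.float64(-6.6), np.float64(-60.6)) (np.float64(7.4), np.float64(-62.6)) 
130 196.5 214.5 (np.float64(-6.6), np.float64(-34.8)) (np.float64(7.3), np.float64(-36.3)) [156, 154, 158, 158, 150, 63, 14, 20, 18, 8, 30, 18, 26, 21, 21, 17, 17, 14, 6, 0, 0, 13, 59, 125, 158, 158, 157, 156]
165 196.5 214.5 (np.float64(-6.6), np.float64(-9.1)) (np.float64(7.3), np.float64(-10.3)) 
200 196.5 214.5 (np.float64(-6.6), np.float64(16.4)) (np.float64(7.3), np.float64(15.7)) 
ends [(np.int64(78), np.int64(-102), (np.float64(-0.1), np.float64(-73.9))), (np.int64(79), np.int64(-34), (np.float64(-0.1), np.float64(-73.1))), (np.int64(280), np.int64(31), (np.float64(-0.1), np.float64(75.0))), (np.int64(281), np.int64(92), (np.float64(-0.1), np.float64(75.7))), (np.int64(282), np.int64(35), (np.float64(-0.1), np.float64(76.4)))]
railtop edges col 130, 320 [(np.int64(155), (np.float64(-36.7), np.float64(-31.4))), (np.int64(155), (np.float64(-36.6), np.float64(101.8)))] [(130, (np.float64(37.2), np.float64(-39.8)))] end (np.float64(-39.2), np.float64(159.4)) (np.float64(37.2), np.float64(161.8))
collar L/R (np.float64(-6.0), np.float64(38.6)) (np.float64(-6.0), np.float64(73.6)) front row [(np.float64(-21.3), np.float64(56.2)), (np.float64(-20.7), np.float64(56.2)), (np.float64(-20.2), np.float64(56.2))]
tcp 0.0005321571840894282 0.05700879055942584
scene [251 159   7   8  36] [ 0.52357236 -0.04871124  0.137     ]
top [     0      0    512    384 196608]
```

Run:
```python
from h import *
import pickle
c=pickle.load(open("wrist3.pkl","rb"));g=cv2.cvtColor(c["img"],cv2.COLOR_RGB2GRAY).astype(int)
O=np.array([.534,-.0872]);x=np.array([.9904,-.138])
print(g[194:228,255].tolist())
for v in(206,208,210,212): print(v,[((onz(c,255,v,z)[:2]-O)@x*1e3).round(1) for z in(.1087,.1137)])
g2=cv2.resize(c["img"][180:260,200:310,::-1],None,fx=6,fy=6,interpolation=2);cv2.imwrite("pics/w3c.png",g2)
```

```text
[92, 162, 156, 62, 15, 19, 25, 22, 10, 26, 26, 20, 16, 32, 44, 58, 58, 83, 122, 123, 118, 118, 121, 119, 116, 120, 120, 118, 117, 119, 119, 114, 44, 20]
206 [np.float64(-20.7), np.float64(-22.3)]
208 [np.float64(-19.6), np.float64(-21.3)]
210 [np.float64(-18.5), np.float64(-20.2)]
212 [np.float64(-17.3), np.float64(-19.1)]
```

View pics/w3c.png

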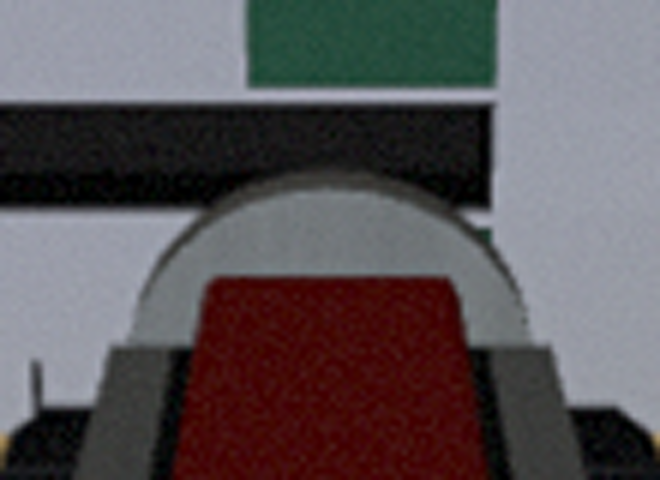

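The collar's top edge is at about row 211 and its lower edge at about row 207.5. That puts the pin about 1–1.5 mm short of the channel's middle line in x, so I shift it and lower.

Emit:
arm_command(commands=[-0.0012,0,0.015,0,0,0,0.1,-0.0012,0,0.03,0,0,0,0.1,-0.0012,0,0.036,0,0,0,0.1,-0.0012,0,0.04,0,0,0,0.1,-0.0012,0,0.043,0,0,0,0.1,-0.0012,0,0.045,0,0,0,0.1,-0.0012,0,0.046,0,0,0,0.1], force=25)

```text
t: 5.7
eef_pos: [0.5436, -0.0315, 0.0788]
tool_rot: [0.0, 0.07, 0.998, 0.0]
contact_force: [-0.5, -0.1, -1.7]
gripper_width: 0.257
grasp_force: 35.6
```

Emit:
arm_command(commands=[0,0,0.002,0,0,0,0.1,0,0,0.004,0,0,0,0.1,0,0,0.005,0,0,0,0.1,0,0,0.006,0,0,0,0.1,0,0,0.0065,0,0,0,0.1,0,0,0.007,0,0,0,0.1])

```text
t: 6.3
eef_pos: [0.5434, -0.0315, 0.0716]
tool_rot: [0.0, 0.07, 0.998, 0.0]
contact_force: [0.8, 0.3, -2.0]
gripper_width: 0.25
grasp_force: 35.6
```

Emit:
arm_command(commands=[0,0,0.0005,0,0,0,0.1,0,0,0.001,0,0,0,0.1])

```text
t: 6.5
eef_pos: [0.5435, -0.0315, 0.0709]
tool_rot: [0.0, 0.07, 0.998, 0.0]
contact_force: [-1.2, -0.1, 6.1]
gripper_width: 0.252
grasp_force: 36.5
```

Emit:
arm_command(commands=[0,-0.002,0,0,0,0,0.1,0,-0.005,0,0,0,0,0.1,0,-0.008,0,0,0,0,0.1,0,-0.011,0,0,0,0,0.1,0,-0.014,0,0,0,0,0.1,0,-0.017,0,0,0,0,0.1,0,-0.019,0,0,0,0,0.1,0,-0.021,0,0,0,0,0.1])

```text
t: 7.3
eef_pos: [0.541, -0.0521, 0.0709]
tool_rot: [0.001, 0.07, 0.998, 0.0]
contact_force: [0.7, 4.1, 5.4]
gripper_width: 0.255
grasp_force: 36.5
```

Emit:
arm_command(commands=[0,-0.0015,0,0,0,0,0.1,0,-0.003,0,0,0,0,0.1])

```text
t: 7.5
eef_pos: [0.5405, -0.0551, 0.0709]
tool_rot: [0.0, 0.07, 0.998, 0.0]
contact_force: [0.6, 4.2, 6.0]
gripper_width: 0.254
grasp_force: 36.5
```

Emit:
arm_command(commands=[0,-0.0015,0,0,0,0,0.1,0,-0.003,0,0,0,0,0.1])

```text
t: 7.7
eef_pos: [0.5401, -0.058, 0.0709]
tool_rot: [0.0, 0.07, 0.998, 0.0]
contact_force: [0.5, 4.0, 5.4]
gripper_width: 0.254
grasp_force: 36.5
```

Emit:
arm_command(commands=[0,-0.0015,0,0,0,0,0.1,0,-0.003,0,0,0,0,0.1])

```text
t: 7.9
eef_pos: [0.5397, -0.061, 0.0709]
tool_rot: [0.0, 0.07, 0.998, 0.0]
contact_force: [1.1, 3.9, 5.1]
gripper_width: 0.254
grasp_force: 36.5
```

Emit:
arm_command(commands=[0,-0.0015,0,0,0,0,0.1,0,-0.003,0,0,0,0,0.1])

```text
t: 8.1
eef_pos: [0.5393, -0.0639, 0.0709]
tool_rot: [0.0, 0.07, 0.998, 0.0]
contact_force: [1.0, 4.7, 5.7]
gripper_width: 0.25
grasp_force: 36.5
```

Emit:
arm_command(commands=[0,-0.0015,0,0,0,0,0.1,0,-0.003,0,0,0,0,0.1])

```text
t: 8.3
eef_pos: [0.5389, -0.0669, 0.071]
tool_rot: [0.001, 0.07, 0.998, 0.0]
contact_force: [0.7, 3.7, 5.8]
gripper_width: 0.251
grasp_force: 36.5
```

Emit:
arm_command(commands=[0,-0.0015,0,0,0,0,0.1,0,-0.003,0,0,0,0,0.1])

```text
t: 8.5
eef_pos: [0.5384, -0.0699, 0.0709]
tool_rot: [0.0, 0.07, 0.998, 0.0]
contact_force: [0.2, 4.2, 6.6]
gripper_width: 0.254
grasp_force: 36.5
```

Emit:
arm_command(commands=[0,-0.0015,0,0,0,0,0.1,0,-0.003,0,0,0,0,0.1])

```text
t: 8.7
eef_pos: [0.538, -0.0728, 0.071]
tool_rot: [0.0, 0.07, 0.998, 0.0]
contact_force: [0.7, 3.5, 5.0]
gripper_width: 0.254
grasp_force: 36.5
```

Emit:
arm_command(commands=[0,-0.0015,0,0,0,0,0.1,0,-0.003,0,0,0,0,0.1])

```text
t: 8.9
eef_pos: [0.5376, -0.0758, 0.0709]
tool_rot: [0.0, 0.07, 0.998, 0.0]
contact_force: [0.1, 4.0, 5.4]
gripper_width: 0.254
grasp_force: 36.5
```

Emit:
arm_command(commands=[0,-0.0015,0,0,0,0,0.1,0,-0.003,0,0,0,0,0.1])

```text
t: 9.1
eef_pos: [0.5371, -0.0787, 0.0709]
tool_rot: [0.0, 0.07, 0.998, 0.0]
contact_force: [0.7, 4.6, 5.1]
gripper_width: 0.25
grasp_force: 36.5
```

Emit:
arm_command(commands=[0,-0.0015,0,0,0,0,0.1,0,-0.003,0,0,0,0,0.1])

```text
t: 9.3
eef_pos: [0.5367, -0.0817, 0.071]
tool_rot: [0.0, 0.07, 0.998, 0.0]
contact_force: [1.0, 4.0, 5.3]
gripper_width: 0.252
grasp_force: 36.5
```

Emit:
arm_command(commands=[0,-0.0015,0,0,0,0,0.1,0,-0.003,0,0,0,0,0.1])

```text
t: 9.5
eef_pos: [0.5363, -0.0847, 0.0709]
tool_rot: [0.0, 0.07, 0.998, 0.0]
contact_force: [1.6, 4.0, 5.2]
gripper_width: 0.25
grasp_force: 36.5
```

Emit:
arm_command(commands=[0,-0.0015,0,0,0,0,0.1,0,-0.003,0,0,0,0,0.1])

```text
t: 9.7
eef_pos: [0.5359, -0.0877, 0.0709]
tool_rot: [0.0, 0.07, 0.998, 0.0]
contact_force: [0.9, 3.8, 5.7]
gripper_width: 0.252
grasp_force: 36.5
```

Emit:
arm_command(commands=[0,-0.0015,0,0,0,0,0.1,0,-0.003,0,0,0,0,0.1])

```text
t: 9.9
eef_pos: [0.5355, -0.0907, 0.0709]
tool_rot: [0.0, 0.07, 0.998, 0.0]
contact_force: [0.6, 3.2, 5.6]
gripper_width: 0.254
grasp_force: 36.5
```

Emit:
arm_command(commands=[0,-0.0015,0,0,0,0,0.1,0,-0.003,0,0,0,0,0.1])

```text
t: 10.1
eef_pos: [0.535, -0.0936, 0.0709]
tool_rot: [0.0, 0.07, 0.998, 0.0]
contact_force: [-0.0, 3.7, 6.0]
gripper_width: 0.253
grasp_force: 36.5
```

Emit:
arm_command(commands=[0,-0.0015,0,0,0,0,0.1,0,-0.003,0,0,0,0,0.1])

```text
t: 10.3
eef_pos: [0.5346, -0.0966, 0.0709]
tool_rot: [0.0, 0.07, 0.998, 0.0]
contact_force: [0.1, 4.5, 5.5]
gripper_width: 0.253
grasp_force: 36.5
```

Emit:
arm_command(commands=[0,-0.0015,0,0,0,0,0.1,0,-0.003,0,0,0,0,0.1])

```text
t: 10.5
eef_pos: [0.5339, -0.0999, 0.0707]
tool_rot: [0.0, 0.07, 0.998, 0.0]
contact_force: [0.7, 2.7, 2.8]
gripper_width: 0.258
grasp_force: 36.2
```

Emit:
arm_command(commands=[0,-0.0015,0,0,0,0,0.1,0,-0.003,0,0,0,0,0.1])

```text
t: 10.7
eef_pos: [0.5321, -0.1038, 0.0699]
tool_rot: [-0.001, 0.07, 0.998, -0.001]
contact_force: [-0.7, -1.2, -1.8]
gripper_width: 0.252
grasp_force: 35.6
```

Emit:
arm_command(commands=[0,-0.0015,0,0,0,0,0.1,0,-0.003,0,0,0,0,0.1])

```text
t: 10.9
eef_pos: [0.5322, -0.1064, 0.0701]
tool_rot: [-0.001, 0.07, 0.998, -0.0]
contact_force: [-0.7, -0.5, -2.3]
gripper_width: 0.251
grasp_force: 35.6
```

Emit:
arm_command(commands=[0,-0.0015,0,0,0,0,0.1,0,-0.003,0,0,0,0,0.1])

```text
t: 11.1
eef_pos: [0.5323, -0.109, 0.0704]
tool_rot: [-0.0, 0.07, 0.998, -0.0]
contact_force: [0.3, 0.7, -1.4]
gripper_width: 0.255
grasp_force: 35.6
```

The support vanished from about y = -0.0999 on, so the notch's centre is near world y = -0.105. I go back 4 mm and lower in small steps.

Emit:
arm_command(commands=[0,0.002,0,0,0,0,0.1,0,0.004,0,0,0,0,0.1,0,0.004,0.0005,0,0,0,0.1,0,0.004,0.001,0,0,0,0.1,0,0.004,0.0015,0,0,0,0.1,0,0.004,0.002,0,0,0,0.1])

```text
t: 11.7
eef_pos: [0.533, -0.1048, 0.0685]
tool_rot: [-0.0, 0.07, 0.998, -0.0]
contact_force: [-0.4, -0.6, -2.5]
gripper_width: 0.253
grasp_force: 35.6
```

Emit:
arm_command(commands=[0,0,0.0007,0,0,0,0.1,0,0,0.0014,0,0,0,0.1,0,0,0.002,0,0,0,0.1])

```text
t: 12.0
eef_pos: [0.533, -0.1048, 0.0665]
tool_rot: [-0.0, 0.07, 0.998, 0.0]
contact_force: [-0.5, -0.2, -2.5]
gripper_width: 0.249
grasp_force: 35.6
```

No force, so it is entering the notch freely.

Emit:
arm_command(commands=[0,0,0.0007,0,0,0,0.1,0,0,0.0014,0,0,0,0.1,0,0,0.002,0,0,0,0.1,0,0,0.0025,0,0,0,0.1])

```text
t: 12.4
eef_pos: [0.533, -0.1048, 0.064]
tool_rot: [-0.0, 0.07, 0.998, 0.0]
contact_force: [0.1, 0.0, -2.5]
gripper_width: 0.255
grasp_force: 35.6
```

Emit:
arm_command(commands=[0,0,0.0006,0,0,0,0.1,0,0,0.0012,0,0,0,0.1,0,0,0.0017,0,0,0,0.1,0,0,0.002,0,0,0,0.1])

```text
t: 12.8
eef_pos: [0.533, -0.1048, 0.062]
tool_rot: [-0.0, 0.07, 0.998, 0.0]
contact_force: [0.9, 0.0, -2.0]
gripper_width: 0.255
grasp_force: 35.6
```

Emit:
arm_command(commands=[0,0,0.0005,0,0,0,0.1,0,0,0.001,0,0,0,0.1])

```text
t: 13.0
eef_pos: [0.5331, -0.1048, 0.0611]
tool_rot: [0.0, 0.07, 0.998, 0.0]
contact_force: [-0.2, 0.2, -2.4]
gripper_width: 0.252
grasp_force: 35.6
```

Emit:
arm_command(commands=[0,0,0.0005,0,0,0,0.1,0,0,0.001,0,0,0,0.1,0,0,0.001,0,0,0,0.1])

```text
t: 13.3
eef_pos: [0.5331, -0.1048, 0.0602]
tool_rot: [0.0, 0.07, 0.998, 0.0]
contact_force: [-0.7, -0.0, -0.5]
gripper_width: 0.25
grasp_force: 35.7
```

Emit:
arm_command(commands=[0,0,0.0004,0,0,0,0.1,0,0,0.0004,0,0,0,0.1])

```text
t: 13.5
eef_pos: [0.5331, -0.1048, 0.0601]
tool_rot: [0.0, 0.07, 0.998, 0.0]
contact_force: [-2.5, 2.1, 4.4]
gripper_width: 0.251
grasp_force: 36.5
```

The collar is seated, with contact at the expected height. I release and retreat.

Emit:
arm_command(commands=[0,0,0,0,0,0,0.4,0,0,0,0,0,0,0.7,0,0,0,0,0,0,1,0,0,0,0,0,0,1,0,0,0,0,0,0,1,0,0,0,0,0,0,1,0,0,0,0,0,0,1,0,0,0,0,0,0,1])

```text
t: 14.3
eef_pos: [0.533, -0.1048, 0.0597]
tool_rot: [-0.0, 0.07, 0.998, 0.0]
contact_force: [-0.3, 0.5, -0.3]
gripper_width: 0.996
grasp_force: 0.0
```

Emit:
arm_command(commands=[0,0,-0.01,0,0,0,1,0,0,-0.03,0,0,0,1,0,0,-0.06,0,0,0,1,0,0,-0.1,0,0,0,1,0,0,-0.14,0,0,0,1,0,0,-0.15,0,0,0,1,0,0,-0.15,0,0,0,1])

```text
t: 15.0
eef_pos: [0.5343, -0.105, 0.2122]
tool_rot: [0.002, 0.07, 0.998, 0.0]
contact_force: [-0.4, 0.1, -0.2]
gripper_width: 0.999
grasp_force: 0.0
```

Run:
```python
from h import *
o=get_obs();print(o["t"],o["eef_pos"].round(4),o["contact_force"].round(1),o["gripper_width"])
a=read_camera("wrist")["img"];b=cv2.resize(read_camera("scene")["img"][130:250,170:310],None,fx=3.2,fy=3.2)[:384,:280]
cv2.imwrite("pics/end.png",np.hstack([a,b])[:,:,::-1])
```

```text
15.0 [ 0.5343 -0.105   0.2122] [-0.4  0.1 -0.2] 0.9992692906439958
```

View pics/end.png

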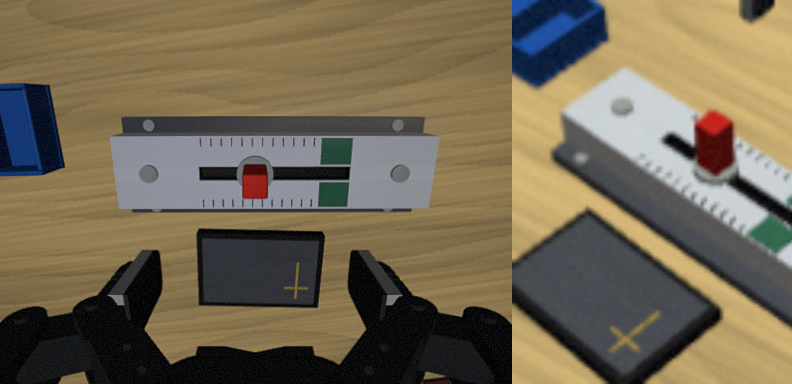

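The pin stands upright at (255,178) in the wrist view with its collar flat on the rail, and the plaque and box look undisturbed.

```bash
python3 -c "
from station import hand_in;print(hand_in())"
```

```text
the job is handed in; nothing more can be done
None
```

The pin stands upright and released in the notch, with its collar flat on the rail as seen in the last pictures; the job is handed in at about 15 s, though hand-in returned no verdict.

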